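# Batteries to their chargers, worn-out one to the collection box

### The arm

A 6-joint arm with a two-finger parallel gripper is mounted at the origin on the work surface. World frame = base frame: x ahead of the robot, y to its left, z up, the work surface at z = 0. Lengths are in mm, angles in rad, forces in N, time in s.
With the tool pointing down it reaches from about 400 to 925 mm from the base axis. Payload 12.5 kg.
Tool frame: the origin (TCP) lies on the front face of the gripper's body, between the roots of the fingers; the fingertips stand 78 mm ahead of it and the grasp point (between the pads) lies 59 mm ahead of it (env.nose_length is the distance from the TCP to the fingertips, in mm); z points along the fingers, y is the line along which they close (so a half turn about z gives the same grasp; the last joint's range is limited). The gripper opens to 95 mm and grips with 3 to 60 N. Pads are 20 mm wide; open, the fingers measure 119 mm over their backs; the gripper's body (75 mm by 180 mm) begins 59 mm behind the grasp point.
Start: joints at [1.224, 0.491, 1.559, -0, 1.092, -0.106], TCP at [149.029, 606.983, 292.261] pointing down, gripper open.
Joint ranges: [-3.1, 3.1], [-0.84, 2.19], [0.05, 2.79], [-1.13, 4.28], [0.06, 2.93], [-2.69, 2.69]. Speed limits (rad/s): [2.22, 2.22, 2.79, 3.14, 3.14, 3.14].

### API

Orientations are given as [roll, pitch, yaw] about the fixed x, y, z axes, in that order (R = Rz(yaw) Ry(pitch) Rx(roll)).
In Python, from cell import env gives the robot as it stands.
- The arm moves only by the tool jog_arm, never from a script. Its argument "motion" is a list of rows, each a list of 7 numbers: the turn, a rotation vector about the tool's x, y, z in degrees, then the shift along the tool's x, y, z in mm, then the finger opening in mm, from 0 to 95.1. In form: [[wx, wy, wz, x, y, z, hand], ...]. A call has 1 to 10 rows; each row shifts and turns the commanded pose from where the row before left it, along the tool's axes as they then stand; what a row does not reach is not made up. A row lasts 1/8 s, in which the tool goes at most 62.5 mm and 10.7 degrees, less where a joint would pass 70% of its speed; a pose out of reach is approached as far as the arm can. A call is refused whole if a number of a shift passes 62.5 or a number of a turn 10.7, either way. A call with a gripper value outside its range is refused whole. The fingers move at their own pace and stop on an object; the grip force is fixed at half the most. Time passes only in rows, so rows that do not move let the fingers close. It gives the time, the measured TCP pose, the force, the opening and the grip force at its end, in the units of the state.
- env.state(): the state, without advancing time (a new reading comes with each control period).
- env.read_camera(name): name is "scene" or "top" or "wrist"; returns a dict with "color" (420x560x3 uint8, red, green, blue), "z_map" (420x560 float32, mm along the optical axis (not along the pixel's ray), 0 where there is no reading), "camera_matrix" (3x3 intrinsics, pixels), "world_to_cam" (4x4, takes a point from world to camera coordinates). Camera axes: x right, y up, looking along -z (the intrinsics and any distortion apply to the point x, -y, -z); pixel columns grow to the right and rows downward; lengths in mm; the calibration is good to about 2 mm. The wrist camera is an equidistant fisheye: a pixel r from the principal point sees the ray r / f radians off the axis. A picture is of the moment at which its call begins.
- env.job_done(): hands the job in; it is judged then, once.
Trained networks look in the newest picture that a camera, given by its name, has taken for a name from the list of things; names that differ only in an ending like _2 or _b are one class to them, and where a whole thing is asked for, a point or a joint stands for the part that bears it (a point fixed in the world has none). Each returns a list of dicts, best first, with "score" (0 to 1); they miss things now and then, are a little off and sometimes report something else, mostly with a low value. They report only what shows in the picture. A call takes as long as a camera call.
- env.recognise(camera, thing): "location" ([column, row] in pixels, amid what is visible of it).
The state is a dict: "t": time; "joints": joint angles; "qvel": joint speeds; "tau": joint torques, N m; "eef_pos": TCP position; "tcp_rot": TCP orientation; "ft_force": force on the tool from outside, world axes, zero at the start; "moment": the same for the moment, N m; "opening": opening from 0.0 (shut) to 1.0 (fully open); "grip_force": force on a finger pad.
Only numpy, scipy, OpenCV 4.12 (cv2) and the standard library are available. Lean on these libraries where they do the work, as an engineer would, in place of code of your own. Each camera call takes 0.05 s, during which the arm holds its last target. There are 200 camera calls.

### The job

Put the camera batteries away: stand each battery pack upright in the pocket of the charger of its own colour, resting on the pocket's floor, and push the worn-out one, marked with a black cross, down through the sprung flap in the lid of the yellow collection box so that it falls inside. Leave the mug and the black switcher where they stand.

Things in the scene. Friction and masses are not known exactly. Their poses are not given: they have to be found in the camera images.
- pack_blue_center (a point): Camera battery pack to be charged: black block standing on end, 40 x 36 mm across (its x, y) and 75 mm tall, about 200 g, blue cap over its top 14 mm. The point is its centre, 37.5 mm above its underside; z is up the pack.
- pack_green_center (a point): Camera battery pack to be charged: black block standing on end, 40 x 36 mm across (its x, y) and 75 mm tall, about 200 g, green cap over its top 14 mm. The point is its centre, 37.5 mm above its underside; z is up the pack.
- pack_orange_center (a point): Camera battery pack to be charged: black block standing on end, 40 x 36 mm across (its x, y) and 75 mm tall, about 200 g, orange cap over its top 14 mm. The point is its centre, 37.5 mm above its underside; z is up the pack.
- pack_worn_center (a point): The worn-out battery pack: same size and shape as the others (40 x 36 mm across its x, y, 75 mm tall, about 200 g, standing on end), but with a white cap marked with a black cross. The point is its centre, 37.5 mm above its underside; z is up the pack.
- charger_blue: Fixed one-bay charger, black with blue rim top, pocket floor and light bar. Outside 72 (x) x 68 (y) mm, plus an 18 mm ledge on the -x side, 22 mm high. Pocket open on top, 56 (x) x 52 (y) mm inside; floor 6 mm, rim 30 mm above the desk. Origin: pocket centre, at desk level; z up. A pack stands in it with sides roughly parallel to the walls, either way round.
- charger_green: Fixed one-bay charger, black with green rim top, pocket floor and light bar. Outside 72 (x) x 68 (y) mm, plus an 18 mm ledge on the -x side, 22 mm high. Pocket open on top, 56 (x) x 52 (y) mm inside; floor 6 mm, rim 30 mm above the desk. Origin: pocket centre, at desk level; z up. A pack stands in it with sides roughly parallel to the walls, either way round.
- charger_orange: Fixed one-bay charger, black with orange rim top, pocket floor and light bar. Outside 72 (x) x 68 (y) mm, plus an 18 mm ledge on the -x side, 22 mm high. Pocket open on top, 56 (x) x 52 (y) mm inside; floor 6 mm, rim 30 mm above the desk. Origin: pocket centre, at desk level; z up. A pack stands in it with sides roughly parallel to the walls, either way round.
- box: Fixed yellow collection box, 170 (x) x 150 (y) mm, 170 mm tall. Origin: centre of its underside; z up. Mid-lid, a 100 (x) x 90 (y) mm opening outlined in black, filled by a grey flap hinged at its +x edge. Weak spring (under 1 N opens it): it swings down under a pack and shuts behind it. A standing pack let go with 30 mm or more below the lid drops in by its weight. Fingers stay above the lid.
- switcher_center (a point): Bystander: black video switcher, 140 x 180 x 45 mm, 1.2 kg, thin blue and green lights on its front. The point is its centre, 22.5 mm above the desk. Stands on the side opposite the box.
- mug: Bystander: white ceramic mug, 80 mm across, 90 mm tall, handle at its +y. Origin: centre of its underside.

How it is judged (in metres and radians):
At the end, for the whole second after the job is handed in: Each coloured pack stands upright (within 0.15 rad) on the floor of the charger of its colour, its centre within 14 mm of the pocket's centre; the crossed pack lies inside the collection box, below the flap; all packs released and at rest (horizontal distance between pack_blue_center and charger_blue below 0.014 m and angle between each of pack_blue_center, pack_green_center, pack_orange_center's own z axis and vertical below 0.15 rad and z of pack_blue_center in the frame of charger_blue between 0.036 and 0.052 m and linear speed of each of pack_blue, pack_green, pack_orange, pack_worn below 0.02 m/s and horizontal distance between pack_green_center and charger_green below 0.014 m and z of pack_green_center in the frame of charger_green between 0.036 and 0.052 m and horizontal distance between pack_orange_center and charger_orange below 0.014 m and z of pack_orange_center in the frame of charger_orange between 0.036 and 0.052 m and x of pack_worn_center in the frame of box between -0.081 and 0.081 m and y of pack_worn_center in the frame of box between -0.071 and 0.071 m and z of pack_worn_center in the frame of box between 0 and 0.115 m); the robot touches nothing.
It fails at once if the mug is pushed more than 25 mm from its place (distance of mug from where it was at the start of the episode above 0.025 m).
It fails at once if the mug is tipped over (angle between mug's own z axis and vertical above 0.5 rad).
It fails at once if the switcher is pushed more than 25 mm from its place (distance of switcher_center from where it was at the start of the episode above 0.025 m).
It also fails if it takes over 128 s, if anything falls off the work surface, if the arm or the gripper's body presses on something with over 40 N, if the wrist force passes 120 N, or if a joint passes its speed limit or range.

## Working session

There is one attempt and no reset: what is moved stays moved. The work goes in short steps, Python scripts to look and compute and a tool call to move; the robot and the scene stay as the last step left them, time stands still between calls to the robot, and variables do not carry over. Pictures are saved under pics/ and viewed, at most 14 in all, crops included, and the job is handed in when it is done.

Besides the shell and the picture viewer there is one more tool, called after ">>>" as name([rows], argument=value, ...), one row to a line, values as JSON. jog_arm: Moves the arm, as the interface text tells. Its arguments: {"type":"object","properties":{"motion":{"type":"array"}},"required":["motion"]}

```bash
mkdir -p pics; ls; cat > h.py <<'E'
import numpy as np, cv2
from cell import env
def cam(n):
    c=env.read_camera(n); return c
def pts(c):  # world point map for pinhole cams
    z=c["z_map"]; K=c["camera_matrix"]; h,w=z.shape
    u,v=np.meshgrid(np.arange(w),np.arange(h))
    X=(u-K[0,2])/K[0,0]*z; Y=-(v-K[1,2])/K[1,1]*z
    P=np.stack([X,Y,-z,np.ones_like(z)],-1)
    W=P@np.linalg.inv(c["world_to_cam"]).T
    W[z<=0]=np.nan
    return W[...,:3]
def save(n,im): cv2.imwrite("pics/%s.png"%n,cv2.cvtColor(im,cv2.COLOR_RGB2BGR))
E
python3 - <<'E'
from h import *
print(env.state())
for n in("top","scene"):
    c=cam(n); save(n+"0",c["color"]); W=pts(c)
    print(n,c["camera_matrix"].round(1).tolist(), np.linalg.inv(c["world_to_cam"])[:3,3].round())
    for t in["pack_blue_center","pack_green_center","pack_orange_center","pack_worn_center","charger_blue","charger_green","charger_orange","box","switcher_center","mug"]:
        for d in env.recognise(n,t)[:2]:
            u,v=[int(round(x)) for x in d["location"]]
            print(n,t,round(d["score"],2),u,v,W[v,u].round())
E
```

```text
pics
{'t': 0.0, 'joints': array([ 1.22436672e+00,  4.91543650e-01,  1.55943648e+00, -3.80796465e-06,
        1.09168156e+00, -1.05590342e-01]), 'qvel': array([ 0.00214154,  0.00066689,  0.0001848 , -0.00290619, -0.00013335,
       -0.00103504]), 'tau': array([-1.17532083e-03, -6.12655878e+01, -2.58166677e+01,  6.91979821e-02,
        4.84183151e-02, -1.49339239e-04]), 'eef_pos': array([148.99493413, 606.82571958, 291.67604816]), 'tcp_rot': array([-3.14052921e+00, -1.09312702e-04,  2.90075508e+00]), 'ft_force': array([ 0.01477598, -0.58873851, -0.69902832]), 'moment': array([-0.00712177, -0.01740038,  0.06342937]), 'grip_force': 0.0, 'opening': 1.00155662847378}
top [[382.5, 0.0, 273.4], [0.0, 382.5, 206.3], [0.0, 0.0, 1.0]] [ 426.    6. 1062.]
top pack_blue_center 0.82 316 190 [628. -95.  75.]
top pack_green_center 0.63 236 181 [651. 116.  75.]
top pack_green_center 0.25 124 240 [487. 366. 165.]
top pack_orange_center 0.63 257 265 [432.  57.  73.]
top pack_worn_center 0.71 280 186 [639.  -1.  70.]
top charger_blue 0.57 303 253 [466. -65.   6.]
top charger_blue 0.39 421 234 [ 517. -37
[... 316 characters left out ...]
], [0.0, 402.3, 205.2], [0.0, 0.0, 1.0]] [1162. -190.  829.]
scene pack_blue_center 0.62 237 243 [ 655. -113.   55.]
scene pack_green_center 0.59 332 225 [679. 111.  64.]
scene pack_orange_center 0.85 273 165 [456.  37.  68.]
scene pack_worn_center 0.96 281 232 [666. -11.  70.]
scene charger_blue 0.86 240 192 [468. -60.   7.]
scene charger_green 0.75 205 193 [ 443. -150.    6.]
scene charger_orange 0.68 321 178 [487. 166.   8.]
scene charger_orange 0.41 332 226 [679. 112.  59.]
scene box 0.56 403 140 [564. 331. 170.]
scene box 0.53 333 227 [679. 115.  54.]
scene switcher_center 0.72 116 239 [ 555. -377.   47.]
scene mug 0.82 176 286 [ 692. -268.    4.]
scene mug 0.62 336 223 [681. 119.  71.]
```

```bash
python3 - <<'E'
from h import *
c=cam("top"); W=pts(c); im=c["color"]
save("topc",cv2.resize(im[120:300,80:460],None,fx=2.1,fy=2.1,interpolation=cv2.INTER_CUBIC))
z=W[...,2]
def rect(m,name):
    P=W[m][:,:2].astype(np.float32)
    (cx,cy),(a,b),th=cv2.minAreaRect(P)
    q=np.median(P,axis=0)
    print(name,len(P),"ctr %.0f %.0f size %.0f %.0f th %.1f"%(cx,cy,a,b,th),"mean",P.mean(0).round(1), "z",round(float(np.median(W[m][:,2])),1))
def comp(mask,u,v,name):
    n,l=cv2.connectedComponents(mask.astype(np.uint8),connectivity=4)
    if l[v,u]: rect(l==l[v,u],name)
    else: print(name,"none")
for n,u,v in[("pb",316,190),("pg",236,181),("po",257,265),("pw",280,186)]:
    comp((z>66)&(z<84),u,v,n)
for n,u,v in[("cb",303,253),("cg",336,262),("co",218,248)]:
    comp((z>-4)&(z<14),u,v,n+"floor?")
    s=np.zeros(z.shape,bool); s[v-25:v+25,u-25:u+25]=1
    n2,l,st,ce=cv2.connectedComponentsWithStats((s&(z>25)&(z<36)).astype(np.uint8))
    for i in range(1,n2):
        if st[i,4]>30: rect(l==i,n+"rim")
comp((z>155)&(z<185),124,239,"box")
comp((z>35)&(z<55),420,234,"sw")
comp((z>82)&(z<98),374-2,159-8,"mug")
E
```

```text
pb 215 ctr 634 -111 size 40 36 th 8.2 mean [ 633.8 -110.1] z 73.6
pg 207 ctr 660 118 size 36 40 th 85.3 mean [658.9 117.4] z 74.1
po 221 ctr 433 46 size 38 34 th 0.6 mean [433.2  45.6] z 74.3
pw 213 ctr 646 -2 size 41 34 th 0.4 mean [645.5  -2. ] z 74.2
cbfloor? 384 ctr 481 -58 size 56 51 th 6.8 mean [481.  -58.4] z 5.4
cbrim 280 ctr 480 -57 size 72 68 th 7.3 mean [480.6 -57.2] z 29.9
cbrim 86 ctr 443 -121 size 14 71 th 89.4 mean [ 449.1 -122.2] z 29.6
cgfloor? 387 ctr 448 -154 size 56 50 th 10.3 mean [ 448.3 -155. ] z 5.4
cgrim 66 ctr 478 -89 size 59 11 th 2.6 mean [474.3 -88.4] z 29.8
cgrim 296 ctr 448 -153 size 72 69 th 10.6 mean [ 447.3 -152.6] z 29.5
cofloor? 366 ctr 496 168 size 55 50 th 9.5 mean [495.8 168.1] z 5.4
corim 288 ctr 495 166 size 72 69 th 8.8 mean [494.7 165.7] z 29.8
box 4763 ctr 494 384 size 171 152 th 10.8 mean [492.1 381.8] z 168.4
sw 3568 ctr 524 -379 size 181 141 th 87.8 mean [ 523.7 -378. ] z 44.0
mug none
```

View pics/topc.png

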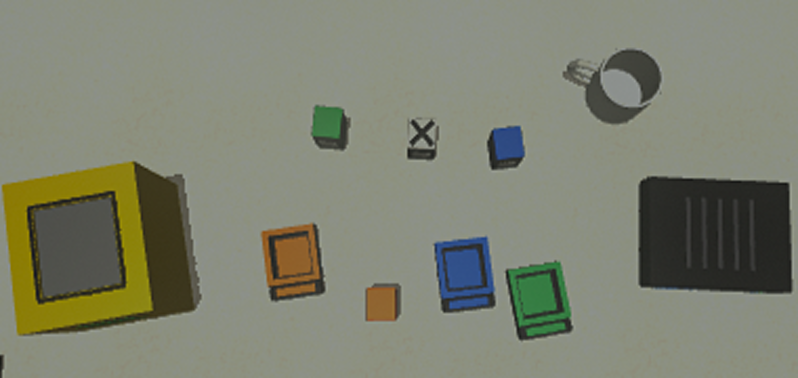

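View pics/scene0.png

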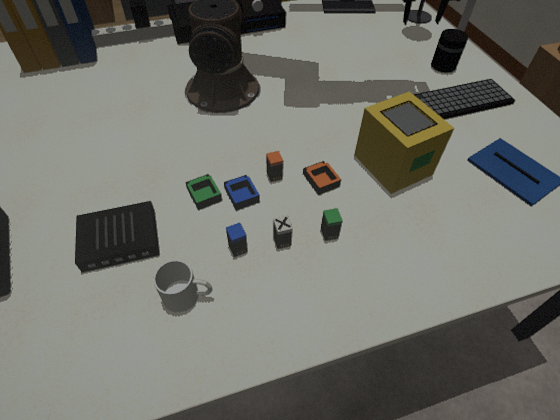

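The top view shows packs at crop px (330,125) green, (422,137) worn, (506,147) blue and (382,303) orange, with the chargers below and the box on the left. The measured sizes match those given. Next I'll compute the moves.

```bash
cat >> h.py <<'E'
def delta(x,y,z,yaw,s=None):
    """turn (deg about tool z) done first, then shift in turned tool frame"""
    s=s or env.state(); p=s["eef_pos"]; th=np.degrees(s["tcp_rot"][2])%360
    a=np.radians(yaw); d=np.array([x,y,z])-p
    print("TCP",p.round(1),"rpy",np.degrees(s["tcp_rot"]).round(1),"open",round(s["opening"]*95.1,1),"grip",round(s["grip_force"],1))
    print("wz %.1f  shift x %.1f y %.1f z %.1f"%(th-yaw,d[0]*np.cos(a)+d[1]*np.sin(a),d[0]*np.sin(a)-d[1]*np.cos(a),-d[2]))
E
python3 -c "
from h import *
delta(659.5,117.5,240,175.3)"
```

```text
TCP [149.  607.  292.3] rpy [180.    0.  166.2] open 95.2 grip 0.0
wz -9.1  shift x -548.9 y -446.0 z 52.3
```

>>> jog_arm([
  [0,0,-9.1,0,0,0,95],
  [0,0,0,-39,-32,0,95],
  [0,0,0,-39,-32,0,95],
  [0,0,0,-39,-32,0,95],
  [0,0,0,-39,-32,0,95],
  [0,0,0,-39,-32,0,95],
  [0,0,0,-39,-32,0,95],
  [0,0,0,-39,-32,0,95],
  [0,0,0,-39,-32,0,95],
  [0,0,0,-39,-32,0,95],
])

```text
t: 2.4
eef_pos: [476.4, 289.9, 292.4]
tcp_rot: [3.141, 0.0, 3.06]
ft_force: [-0.2, 0.8, -0.8]
opening: 0.998
grip_force: 0.0
```

>>> jog_arm([
  [0,0,0,-39,-32,0,95],
  [0,0,0,-39,-32,0,95],
  [0,0,0,-39,-32,10,95],
  [0,0,0,-39,-32,20,95],
  [0,0,0,-39,-30,22,95],
  [0,0,0,0,0,0,95],
  [0,0,0,0,0,0,95],
])

```text
t: 3.28
eef_pos: [656.5, 117.9, 240.2]
tcp_rot: [3.141, -0.001, 3.059]
ft_force: [-0.9, 0.1, -0.2]
opening: 0.999
grip_force: 0.0
```

```bash
python3 -c "
from h import *
delta(659.5,117.5,119,175.3)
c=cam('wrist');save('w0',c['color'])"
```

```text
TCP [656.5 117.9 240.2] rpy [180.   -0.  175.3] open 95.0 grip 0.0
wz -0.0  shift x -3.1 y -0.1 z 121.2
```

View pics/w0.png

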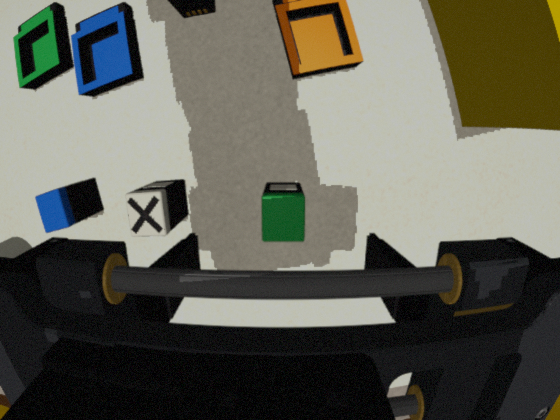

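The wrist view has the green pack at (283,212), midway between the fingers at columns 185 and 375, so it is aligned. Descending.

>>> jog_arm([
  [0,0,0,-3,0,40,95],
  [0,0,0,0,0,40,95],
  [0,0,0,0,0,30,95],
  [0,0,0,0,0,11,95],
  [0,0,0,0,0,0,30],
  [0,0,0,0,0,0,30],
  [0,0,0,0,0,0,30],
  [0,0,0,0,0,0,30],
  [0,0,0,0,0,0,30],
  [0,0,0,0,0,0,30],
])

```text
t: 4.58
eef_pos: [659.7, 117.5, 119.3]
tcp_rot: [3.141, 0.0, 3.06]
ft_force: [-0.5, -0.3, 0.1]
opening: 0.423
grip_force: 0.0
```

```bash
python3 -c "
from h import *
delta(448,-154,250,190.5)"
```

```text
TCP [659.7 117.5 119.3] rpy [180.    0.  175.3] open 40.2 grip 0.0
wz -15.2  shift x 257.6 y -228.4 z -130.7
```

>>> jog_arm([
  [0,0,0,0,0,0,25],
  [0,0,0,0,0,0,25],
  [0,0,0,0,0,0,25],
  [0,0,0,0,0,0,25],
])

```text
t: 5.08
eef_pos: [659.7, 117.6, 119.2]
tcp_rot: [3.141, 0.0, 3.06]
ft_force: [-0.1, 1.6, 1.1]
opening: 0.377
grip_force: 29.9
```

>>> jog_arm([
  [0,0,0,0,0,-25,25],
  [0,0,0,0,0,-40,25],
  [0,0,0,0,0,-40,25],
  [0,0,-7.6,0,0,-25,25],
  [0,0,-7.6,0,0,0,25],
  [0,0,0,20,-18,0,25],
  [0,0,0,38,-34,0,25],
  [0,0,0,40,-36,0,25],
  [0,0,0,40,-36,0,25],
  [0,0,0,40,-36,0,25],
])

```text
t: 6.32
eef_pos: [512.4, -73.4, 249.0]
tcp_rot: [3.141, -0.0, -2.958]
ft_force: [0.5, -1.1, -2.3]
opening: 0.378
grip_force: 29.9
```

>>> jog_arm([
  [0,0,0,40,-34,0,25],
  [0,0,0,26,-22,0,25],
  [0,0,0,13.6,-12.4,0,25],
  [0,0,0,0,0,0,25],
  [0,0,0,0,0,0,25],
])

```text
t: 6.95
eef_pos: [448.3, -153.7, 249.1]
tcp_rot: [3.141, 0.0, -2.958]
ft_force: [1.0, -1.6, -2.7]
opening: 0.375
grip_force: 29.9
```

```bash
python3 -c "
from h import *
delta(448,-154,127,190.5)
c=cam('top'); W=pts(c); im=c['color']
save('t1',cv2.resize(im[200:320,260:420],None,fx=4,fy=4,interpolation=cv2.INTER_CUBIC))
c=cam('wrist');save('w1',c['color'])"
```

```text
TCP [ 448.3 -153.7  249.1] rpy [ 180.     0.  -169.5] open 35.7 grip 29.9
wz 0.0  shift x 0.4 y -0.3 z 122.1
```

View pics/w1.png

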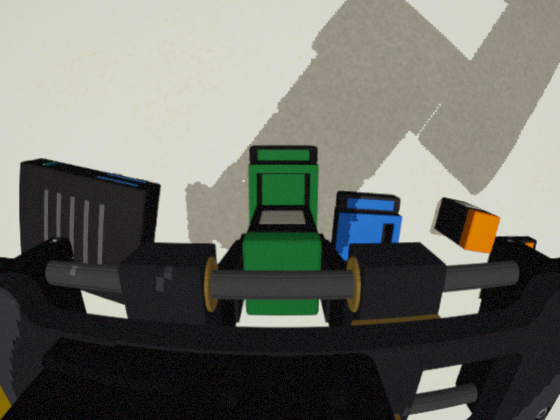

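The held green pack at (282,270) lines up with its charger pocket at (283,190) and is square to it. Lowering it in.

>>> jog_arm([
  [0,0,0,0,0,40,25],
  [0,0,0,0,0,40,25],
  [0,0,0,0,0,20,25],
  [0,0,0,0,0,12,25],
  [0,0,0,0,0,10,25],
  [0,0,0,0,0,0,25],
  [0,0,0,0,0,0,25],
])

```text
t: 7.92
eef_pos: [448.3, -154.1, 127.7]
tcp_rot: [-3.141, 0.001, -2.958]
ft_force: [-0.3, -0.0, -2.3]
opening: 0.378
grip_force: 29.9
```

>>> jog_arm([
  [0,0,0,0,0,1.5,25],
  [0,0,0,0,0,0,25],
  [0,0,0,0,0,0,58],
  [0,0,0,0,0,0,58],
  [0,0,0,0,0,0,58],
  [0,0,0,0,0,0,58],
  [0,0,0,0,0,-20,58],
  [0,0,0,0,0,-40,58],
  [0,0,0,0,0,-40,58],
  [0,0,0,0,0,-24,80],
])

```text
t: 9.18
eef_pos: [448.1, -154.0, 251.5]
tcp_rot: [-3.14, 0.002, -2.958]
ft_force: [1.0, 0.1, 0.5]
opening: 0.664
grip_force: 0.0
```

```bash
python3 - <<'E'
from h import *
delta(433,46,250,180.6)
c=cam("top"); W=pts(c); z=W[...,2]
m=(z>66)&(z<90)
n,l,st,ce=cv2.connectedComponentsWithStats(m.astype(np.uint8),connectivity=4)
for i in range(1,n):
    if 120<st[i,4]<400:
        P=W[l==i]; r=cv2.minAreaRect(P[:,:2].astype(np.float32)); print(np.round(r[0],1),np.round(r[1],0),round(r[2],1),"z",np.median(P[:,2]).round(1))
E
```

```text
TCP [ 448.1 -154.   251.5] rpy [-1.799e+02  1.000e-01 -1.695e+02] open 63.2 grip 0.0
wz 9.9  shift x 13.0 y 200.2 z 1.5
[ 727.2 -277.9] [79. 43.] 38.2 z 82.2
[ 708.2 -236.8] [101.  31.] 42.1 z 77.3
[645.8  -1.9] [40. 34.] 0.2 z 74.1
[ 634.3 -110.4] [40. 36.] 6.3 z 74.0
[508.4 310.1] [170.   3.] 11.2 z 78.7
[433.3  45.7] [38. 33.] 0.3 z 73.9
```

>>> jog_arm([
  [0,0,9.9,0,0,0,95],
  [0,0,0,2,30,0,95],
  [0,0,0,3,45,0,95],
  [0,0,0,3,45,0,95],
  [0,0,0,3,45,0,95],
  [0,0,0,2,25,0,95],
  [0,0,0,0,10,0,95],
  [0,0,0,0,0,0,95],
  [0,0,0,0,0,0,95],
])

```text
t: 10.35
eef_pos: [433.1, 45.1, 249.6]
tcp_rot: [-3.142, -0.0, -3.132]
ft_force: [-0.9, -0.1, 1.2]
opening: 1.0
grip_force: 0.0
```

```bash
python3 - <<'E'
from h import *
delta(433,46,119,180.6)
c=cam("top"); W=pts(c); z=W[...,2]
m=(z>66)&(z<90)
n,l,st,ce=cv2.connectedComponentsWithStats(m.astype(np.uint8),connectivity=4)
for i in range(1,n):
    if 120<st[i,4]<400:
        P=W[l==i]; r=cv2.minAreaRect(P[:,:2].astype(np.float32)); print(np.round(r[0],1),np.round(r[1],0),round(r[2],1),"z",np.median(P[:,2]).round(1))
c=cam('wrist');save('w2',c['color'])
E
```

```text
TCP [433.1  45.1 249.6] rpy [-180.    -0.  -179.4] open 95.1 grip 0.0
wz -0.0  shift x 0.1 y 0.9 z 130.6
[ 730.4 -277.2] [78. 39.] 47.7 z 82.1
[ 705.4 -236.9] [105.  30.] 50.9 z 78.2
[645.9  -2. ] [40. 35.] 0.5 z 74.1
[ 634.4 -110.7] [41. 37.] 7.1 z 73.5
[507.4 309.8] [168.   3.] 10.5 z 78.1
[ 448.2 -154. ] [40. 36.] 11.5 z 80.1
```

View pics/w2.png

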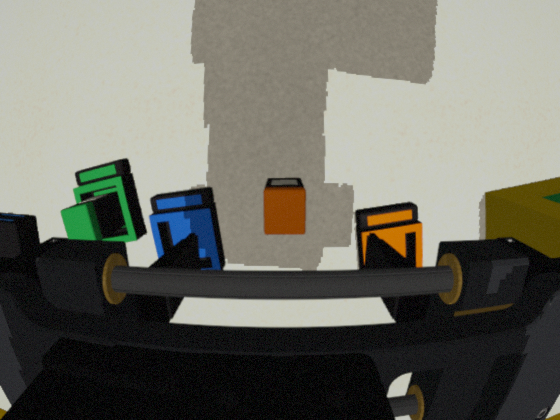

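Green is in its pocket (top at 80 mm, centred). The orange pack is at (285,208), midway between the fingers.

>>> jog_arm([
  [0,0,0,0,1,45,95],
  [0,0,0,0,0,45,95],
  [0,0,0,0,0,30,90],
  [0,0,0,0,0,10.5,80],
  [0,0,0,0,0,0,25],
  [0,0,0,0,0,0,25],
  [0,0,0,0,0,0,25],
  [0,0,0,0,0,0,25],
  [0,0,0,0,0,0,25],
  [0,0,0,0,0,0,25],
])

```text
t: 11.7
eef_pos: [433.0, 46.9, 119.5]
tcp_rot: [3.142, 0.0, -3.131]
ft_force: [-1.3, 0.6, 6.5]
opening: 0.375
grip_force: 30.0
```

>>> jog_arm([
  [0,0,0,0,0,0,25],
  [0,0,0,0,0,0,25],
  [0,0,0,0,0,0,25],
])

```text
t: 12.08
eef_pos: [433.0, 46.9, 119.5]
tcp_rot: [3.142, 0.0, -3.131]
ft_force: [-0.9, 0.3, 6.4]
opening: 0.373
grip_force: 30.0
```

```bash
python3 -c "
from h import *
delta(495.3,166.8,250,189)"
```

```text
TCP [433.   46.9 119.5] rpy [ 180.     0.  -179.4] open 35.4 grip 30.0
wz -8.4  shift x -80.3 y 108.7 z -130.5
```

>>> jog_arm([
  [0,0,0,0,0,-25,25],
  [0,0,0,0,0,-40,25],
  [0,0,0,0,0,-40,25],
  [0,0,-8.4,0,0,-25.5,25],
  [0,0,0,-20,28,0,25],
  [0,0,0,-26,35,0,25],
  [0,0,0,-24,30,0,25],
  [0,0,0,-10.5,15.5,0,25],
  [0,0,0,0,0,0,25],
  [0,0,0,0,0,0,25],
])

```text
t: 13.32
eef_pos: [494.8, 165.9, 249.5]
tcp_rot: [-3.141, -0.001, -2.985]
ft_force: [0.6, 0.1, -2.2]
opening: 0.377
grip_force: 30.0
```

```bash
python3 -c "
from h import *
delta(495.3,166.8,126,189)
c=cam('wrist');save('w3',c['color'])"
```

```text
TCP [494.8 165.9 249.5] rpy [-1.80e+02 -1.00e-01 -1.71e+02] open 35.9 grip 30.0
wz -0.0  shift x -0.6 y 0.9 z 123.5
```

View pics/w3.png

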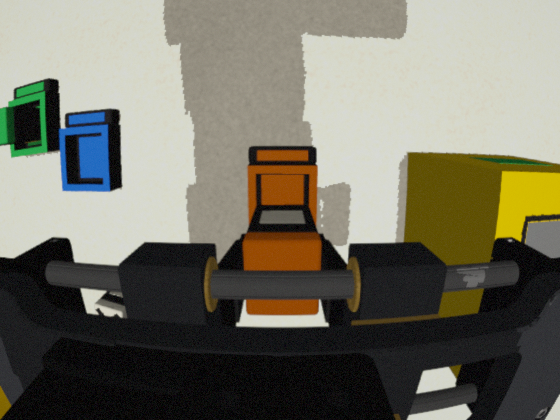

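The held orange pack at (282,270) is aligned with its pocket at (283,190). Lowering, releasing and raising.

>>> jog_arm([
  [0,0,0,-0.6,1,40,25],
  [0,0,0,0,0,40,25],
  [0,0,0,0,0,20,25],
  [0,0,0,0,0,12,25],
  [0,0,0,0,0,11.5,25],
  [0,0,0,0,0,0,25],
  [0,0,0,0,0,0,25],
])

```text
t: 14.25
eef_pos: [496.0, 167.7, 126.7]
tcp_rot: [3.141, 0.001, -2.985]
ft_force: [-0.2, -0.4, -1.8]
opening: 0.377
grip_force: 30.0
```

>>> jog_arm([
  [0,0,0,0,0,0.5,25],
  [0,0,0,0,0,0,58],
  [0,0,0,0,0,0,58],
  [0,0,0,0,0,0,58],
  [0,0,0,0,0,0,58],
  [0,0,0,0,0,-20,58],
  [0,0,0,0,0,-40,58],
  [0,0,0,0,0,-40,58],
  [0,0,0,0,0,-24,80],
  [0,0,0,0,0,0,95],
])

```text
t: 15.5
eef_pos: [496.2, 167.8, 251.2]
tcp_rot: [3.141, 0.003, -2.984]
ft_force: [-1.0, -0.4, -0.8]
opening: 0.766
grip_force: 0.0
```

```bash
python3 -c "
from h import *
delta(634.2,-110.6,250,187.4)"
```

```text
TCP [496.2 167.8 251.2] rpy [ 180.     0.2 -171. ] open 72.8 grip 0.0
wz 1.6  shift x -101.0 y -293.8 z 1.2
```

>>> jog_arm([
  [0,0,1.6,0,0,0,95],
  [0,0,0,-10,-29,0,95],
  [0,0,0,-16,-46,0,95],
  [0,0,0,-16,-46,0,95],
  [0,0,0,-16,-46,0,95],
  [0,0,0,-16,-46,0,95],
  [0,0,0,-15,-46,0,95],
  [0,0,0,-12,-35,0,95],
  [0,0,0,0,0,0,95],
  [0,0,0,0,0,0,95],
])

```text
t: 16.75
eef_pos: [633.4, -110.3, 248.4]
tcp_rot: [3.14, -0.002, -3.013]
ft_force: [1.1, 0.4, -1.5]
opening: 0.996
grip_force: 0.0
```

```bash
python3 - <<'E'
from h import *
delta(634.2,-110.6,119,187.4)
c=cam("top"); W=pts(c); z=W[...,2]
m=(z>66)&(z<90)
n,l,st,ce=cv2.connectedComponentsWithStats(m.astype(np.uint8),connectivity=4)
for i in range(1,n):
    if 120<st[i,4]<400:
        P=W[l==i]; r=cv2.minAreaRect(P[:,:2].astype(np.float32)); print(np.round(r[0],1),np.round(r[1],0),round(r[2],1),"z",np.median(P[:,2]).round(1))
E
```

```text
TCP [ 633.4 -110.3  248.4] rpy [ 1.799e+02 -1.000e-01 -1.726e+02] open 94.7 grip 0.0
wz -0.0  shift x -0.8 y -0.4 z 129.4
[645.9  -1.9] [40. 34.] 0.4 z 74.0
[507.2 310. ] [168.   3.] 10.8 z 77.3
[496.4 167. ] [40. 36.] 9.7 z 79.9
```

Orange is seated at (496.4, 167.0), top at 80 mm. Next the blue pack.

>>> jog_arm([
  [0,0,0,-0.8,0,45,95],
  [0,0,0,0,0,45,95],
  [0,0,0,0,0,30,90],
  [0,0,0,0,0,9.5,80],
  [0,0,0,0,0,0,25],
  [0,0,0,0,0,0,25],
  [0,0,0,0,0,0,25],
  [0,0,0,0,0,0,25],
  [0,0,0,0,0,0,25],
  [0,0,0,0,0,0,25],
])

```text
t: 18.05
eef_pos: [634.8, -110.7, 120.5]
tcp_rot: [-3.142, 0.0, -3.012]
ft_force: [0.0, -0.0, 2.6]
opening: 0.374
grip_force: 29.9
```

>>> jog_arm([
  [0,0,0,0,0,0,25],
  [0,0,0,0,0,0,25],
])

```text
t: 18.3
eef_pos: [634.8, -110.7, 120.5]
tcp_rot: [-3.142, 0.0, -3.012]
ft_force: [-1.0, 0.6, 5.0]
opening: 0.379
grip_force: 29.9
```

```bash
python3 -c "
from h import *
delta(480.6,-57.5,250,187)"
```

```text
TCP [ 634.8 -110.7  120.5] rpy [-180.     0.  -172.6] open 36.1 grip 29.9
wz 0.4  shift x 146.6 y 71.6 z -129.5
```

>>> jog_arm([
  [0,0,0,0,0,-25,25],
  [0,0,0,0,0,-40,25],
  [0,0,0,0,0,-40,25],
  [0,0,0.4,15,7,-24.5,25],
  [0,0,0,36,18,0,25],
  [0,0,0,40,20,0,25],
  [0,0,0,38,18,0,25],
  [0,0,0,17.6,8.6,0,25],
  [0,0,0,0,0,0,25],
  [0,0,0,0,0,0,25],
])

```text
t: 19.55
eef_pos: [481.2, -57.9, 249.7]
tcp_rot: [-3.141, 0.001, -3.019]
ft_force: [-0.4, 0.1, -1.9]
opening: 0.38
grip_force: 29.9
```

```bash
python3 -c "
from h import *
delta(480.6,-57.5,127,187)
c=cam('wrist');save('w4',c['color'])"
```

```text
TCP [481.2 -57.9 249.7] rpy [-180.    0. -173.] open 36.2 grip 29.9
wz 0.0  shift x 0.6 y 0.5 z 122.7
```

View pics/w4.png

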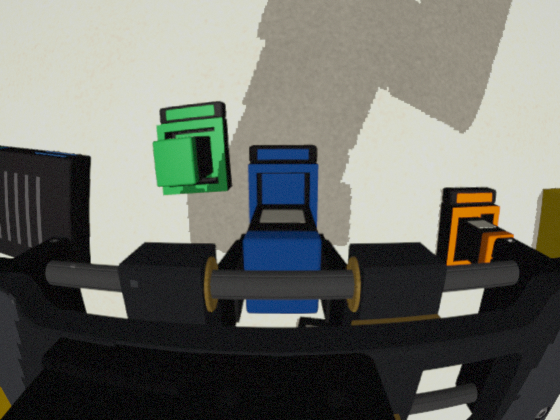

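Blue at (282,270) is lined up with its pocket at (283,188), and green sits square in its charger.

>>> jog_arm([
  [0,0,0,0.6,0.5,40,25],
  [0,0,0,0,0,40,25],
  [0,0,0,0,0,20,25],
  [0,0,0,0,0,12,25],
  [0,0,0,0,0,10.7,25],
  [0,0,0,0,0,0,25],
  [0,0,0,0,0,0,25],
])

```text
t: 20.48
eef_pos: [480.1, -57.3, 127.3]
tcp_rot: [-3.141, 0.001, -3.019]
ft_force: [-0.3, -0.2, -1.4]
opening: 0.376
grip_force: 30.0
```

>>> jog_arm([
  [0,0,0,0,0,0.5,25],
  [0,0,0,0,0,0,58],
  [0,0,0,0,0,0,58],
  [0,0,0,0,0,0,58],
  [0,0,0,0,0,0,58],
  [0,0,0,0,0,-20,58],
  [0,0,0,0,0,-40,58],
  [0,0,0,0,0,-40,58],
  [0,0,0,0,0,-24,80],
  [0,0,0,0,0,0,95],
])

```text
t: 21.72
eef_pos: [480.1, -57.3, 251.9]
tcp_rot: [-3.14, 0.003, -3.019]
ft_force: [0.6, 0.1, -0.4]
opening: 0.766
grip_force: 0.0
```

```bash
python3 -c "
from h import *
delta(645.7,-2,250,180.4)"
```

```text
TCP [480.1 -57.3 251.9] rpy [-179.9    0.2 -173. ] open 72.9 grip 0.0
wz 6.6  shift x -166.0 y 54.1 z 1.9
```

>>> jog_arm([
  [0,0,6.6,0,0,0,95],
  [0,0,0,-22,7,0,95],
  [0,0,0,-40,13,0,95],
  [0,0,0,-44,14,0,95],
  [0,0,0,-40,13,0,95],
  [0,0,0,-20,7,0,95],
  [0,0,0,0,0,0,95],
  [0,0,0,0,0,0,95],
])

```text
t: 22.72
eef_pos: [644.5, -2.2, 249.5]
tcp_rot: [3.141, -0.002, -3.135]
ft_force: [0.1, 0.4, 0.5]
opening: 1.0
grip_force: 0.0
```

```bash
python3 - <<'E'
from h import *
delta(645.7,-2,119,180.4)
c=cam("top"); W=pts(c); z=W[...,2]
m=(z>66)&(z<90)
n,l,st,ce=cv2.connectedComponentsWithStats(m.astype(np.uint8),connectivity=4)
for i in range(1,n):
    if 120<st[i,4]<400:
        P=W[l==i]; r=cv2.minAreaRect(P[:,:2].astype(np.float32)); print(np.round(r[0],1),np.round(r[1],0),round(r[2],1),"z",np.median(P[:,2]).round(1))
# flap: grey region in lid plane
im=c["color"].astype(int); sat=im.max(-1)-im.min(-1)
m=(z>150)&(z<185)&(sat<25)&(im.max(-1)>60)&(W[...,1]>290)
n,l,st,ce=cv2.connectedComponentsWithStats(m.astype(np.uint8))
i=1+st[1:,4].argmax(); P=W[l==i]; print("flap",cv2.minAreaRect(P[:,:2].astype(np.float32)),P[:,2].mean())
E
```

```text
TCP [644.5  -2.2 249.5] rpy [ 1.800e+02 -1.000e-01 -1.796e+02] open 95.1 grip 0.0
wz -0.0  shift x -1.2 y 0.2 z 130.5
[ 714.2 -254.4] [80. 97.] 13.3 z 80.8
[506.7 309.8] [170.   9.] 8.4 z 77.9
[ 448.4 -154. ] [40. 36.] 10.7 z 80.1
flap ((492.6653137207031, 380.2956237792969), (103.75003814697266, 94.26811981201172), 11.193551063537598) 166.7995786503522
```

>>> jog_arm([
  [0,0,0,-1.2,0,45,95],
  [0,0,0,0,0,45,95],
  [0,0,0,0,0,28,90],
  [0,0,0,0,0,9.5,80],
  [0,0,0,0,0,0,25],
  [0,0,0,0,0,0,25],
  [0,0,0,0,0,0,25],
  [0,0,0,0,0,0,25],
  [0,0,0,0,0,0,25],
  [0,0,0,0,0,0,25],
])

```text
t: 24.02
eef_pos: [646.7, -2.0, 123.3]
tcp_rot: [3.142, 0.0, -3.134]
ft_force: [-0.1, -0.4, 3.4]
opening: 0.381
grip_force: 29.4
```

>>> jog_arm([
  [0,0,0,0,0,0,25],
  [0,0,0,0,0,0,25],
  [0,0,0,0,0,-30,25],
  [0,0,0,0,0,-50,25],
  [0,0,0,0,0,-50,25],
  [0,0,0,0,0,-50,25],
  [0,0,-5.4,0,0,-30,25],
  [0,0,-5,0,0,0,25],
  [0,0,0,0,0,0,25],
])

```text
t: 25.15
eef_pos: [646.4, -2.0, 332.6]
tcp_rot: [3.141, -0.001, -2.954]
ft_force: [0.3, 0.3, -2.6]
opening: 0.375
grip_force: 29.4
```

```bash
python3 - <<'E'
from h import *
a=np.radians(10.8)
delta(493-5*np.cos(a),382-5*np.sin(a),330,190.8)
c=cam("top"); W=pts(c); z=W[...,2]
m=(z>66)&(z<90)
n,l,st,ce=cv2.connectedComponentsWithStats(m.astype(np.uint8),connectivity=4)
for i in range(1,n):
    if 120<st[i,4]<400:
        P=W[l==i]; r=cv2.minAreaRect(P[:,:2].astype(np.float32)); print(np.round(r[0],1),np.round(r[1],0),round(r[2],1),"z",np.median(P[:,2]).round(1))
E
```

```text
TCP [646.4  -2.  332.6] rpy [ 180.    -0.  -169.2] open 35.7 grip 29.4
wz -0.0  shift x 83.7 y 406.0 z 2.6
[ 732.3 -278.4] [78. 36.] 49.3 z 82.6
[ 708.6 -237.2] [101.  31.] 41.8 z 77.6
[507.3 310.2] [168.   2.] 10.9 z 77.5
[ 448.5 -153.9] [40. 36.] 9.6 z 79.9
```

>>> jog_arm([
  [0,0,0,4,20,0,25],
  [0,0,0,9,44,0,25],
  [0,0,0,11,54,0,25],
  [0,0,0,12,56,0,25],
  [0,0,0,12,56,0,25],
  [0,0,0,12,56,0,25],
  [0,0,0,11,54,0,25],
  [0,0,0,9,44,0,25],
  [0,0,0,3.7,22,0,25],
  [0,0,0,0,0,0,25],
])

```text
t: 26.45
eef_pos: [487.3, 382.3, 332.6]
tcp_rot: [-3.141, -0.001, -2.951]
ft_force: [-0.6, -0.6, -2.3]
opening: 0.384
grip_force: 29.4
```

```bash
python3 - <<'E'
from h import *
a=np.radians(10.8)
delta(493-5*np.cos(a),382-5*np.sin(a),258,190.8)
c=cam("wrist"); save("w5",c["color"])
c=cam("top"); W=pts(c); z=W[...,2]
m=(z>66)&(z<90)
n,l,st,ce=cv2.connectedComponentsWithStats(m.astype(np.uint8),connectivity=4)
for i in range(1,n):
    if 120<st[i,4]<400:
        P=W[l==i]; r=cv2.minAreaRect(P[:,:2].astype(np.float32)); print(np.round(r[0],1),np.round(r[1],0),round(r[2],1),"z",np.median(P[:,2]).round(1))
E
```

```text
TCP [487.3 382.3 332.6] rpy [-180.    -0.  -169.1] open 36.5 grip 29.4
wz 0.1  shift x -0.5 y -1.3 z 74.6
[ 728.1 -278.7] [78. 42.] 39.5 z 82.3
[ 708.4 -240.1] [101.  37.] 44.0 z 78.7
[507.6 310.2] [168.   3.] 10.9 z 77.3
[496.3 167.6] [40. 37.] 8.4 z 79.9
[480.2 -57.3] [40. 36.] 7.6 z 79.9
[ 448.5 -154. ] [40. 36.] 10.0 z 79.8
[72.1  0.3] [10. 90.] 0.8 z 75.8
```

View pics/w5.png

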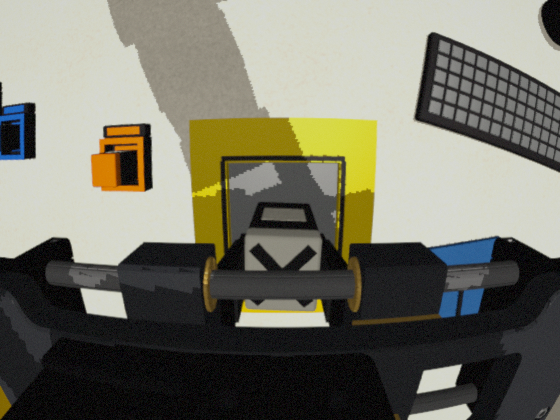

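All three coloured packs are seated. The worn pack at (283,270) is held centred above the flap (outline at columns 222–345). Pushing it in.

>>> jog_arm([
  [0,0,0,0,-1,25,25],
  [0,0,0,0,0,14,25],
  [0,0,0,0,0,10,25],
  [0,0,0,0,0,10,25],
  [0,0,0,0,0,10,25],
  [0,0,0,0,0,8,25],
  [0,0,0,0,0,0,25],
  [0,0,0,0,0,0,25],
])

```text
t: 27.55
eef_pos: [488.5, 380.2, 256.3]
tcp_rot: [3.141, 0.0, -2.953]
ft_force: [-0.6, -0.6, -2.7]
opening: 0.384
grip_force: 29.4
```

>>> jog_arm([
  [0,0,0,0,0,0,60],
  [0,0,0,0,0,0,60],
  [0,0,0,0,0,0,60],
  [0,0,0,0,0,0,60],
  [0,0,0,0,0,0,60],
  [0,0,0,0,0,-25,60],
  [0,0,0,0,0,-50,60],
  [0,0,0,0,0,-40,60],
  [0,0,0,0,0,0,60],
  [0,0,0,0,0,0,60],
])

```text
t: 28.8
eef_pos: [488.2, 379.9, 370.4]
tcp_rot: [-3.141, -0.001, -2.953]
ft_force: [0.2, -0.6, -0.2]
opening: 0.633
grip_force: 0.0
```

```bash
python3 - <<'E'
from h import *
delta(490,380,370,190.8)
c=cam("wrist"); save("w6",c["color"])
c=cam("scene"); save("s6",c["color"])
E
```

```text
TCP [488.2 379.9 370.4] rpy [-180.    -0.  -169.2] open 60.2 grip 0.0
wz 0.0  shift x -1.7 y -0.2 z 0.4
```

View pics/w6.png

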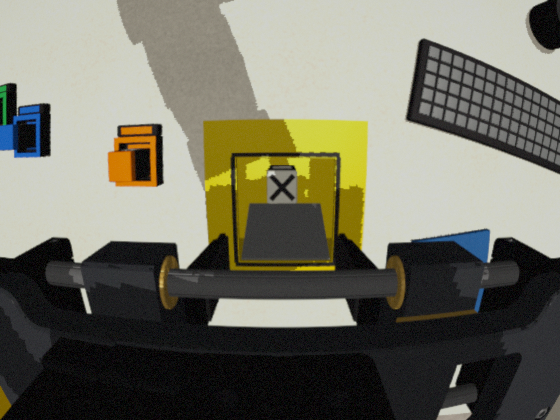

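View pics/s6.png

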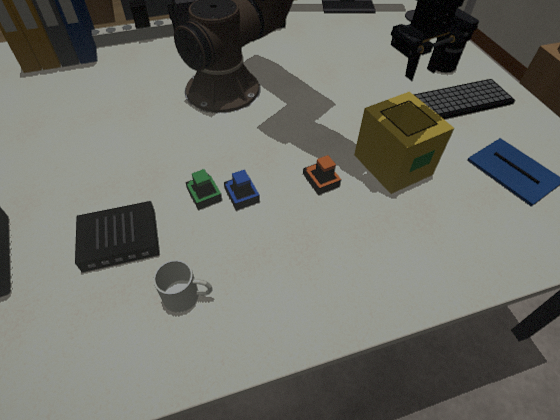

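The crossed cap at (282,186) shows through the opening with the flap partly down, so I'll wait and look again.

>>> jog_arm([
  [0,0,0,0,0,-10,60],
  [0,0,0,0,0,0,60],
  [0,0,0,0,0,0,60],
  [0,0,0,0,0,0,60],
  [0,0,0,0,0,0,60],
  [0,0,0,0,0,0,60],
  [0,0,0,0,0,0,60],
  [0,0,0,0,0,0,60],
])

```text
t: 29.9
eef_pos: [488.5, 380.1, 381.1]
tcp_rot: [3.142, 0.0, -2.953]
ft_force: [0.2, -0.1, -0.1]
opening: 0.631
grip_force: 0.0
```

```bash
python3 - <<'E'
from h import *
c=cam("wrist"); im=c["color"]; zz=c["z_map"]
save("w7",cv2.resize(im[110:280,190:380],None,fx=3,fy=3))
# fisheye -> world
K=c["camera_matrix"]; Ti=np.linalg.inv(c["world_to_cam"])
for v in range(155,262,8):
    u=282; dx,dy=u-K[0,2],v-K[1,2]; r=np.hypot(dx,dy); t=r/K[0,0]; z=float(zz[v,u])
    p=Ti@np.array([dx/r*np.tan(t)*z,-dy/r*np.tan(t)*z,-z,1]); print(v,im[v,u],p[:3].round())
E
```

```text
155 [99 86 18] [445. 372. 169.]
163 [133 113   0] [467. 376.   4.]
171 [139 137 124] [470. 377.  77.]
179 [136 133 121] [479. 378.  80.]
187 [27 26 27] [489. 380.  79.]
195 [136 136 124] [499. 382.  77.]
203 [58 57 57] [509. 384.  77.]
211 [55 55 53] [515. 385.  94.]
219 [54 55 52] [521. 386. 109.]
227 [56 53 54] [526. 387. 124.]
235 [57 55 56] [531. 388. 138.]
243 [58 57 56] [536. 389. 150.]
251 [56 56 57] [540. 390. 163.]
259 [25 24 10] [546. 391. 169.]
```

View pics/w7.png

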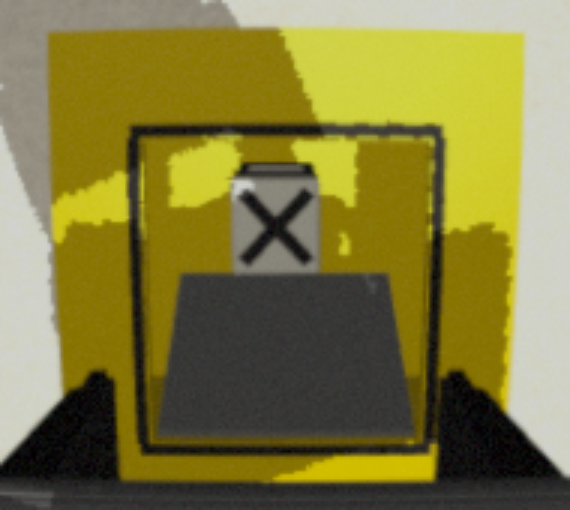

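The worn pack is at rest on the box floor: its top is at about 78 mm and it is roughly centred, so its centre is near 40 mm. The flap leans on its side. The criteria are met and the gripper is clear, so I'm handing in.

```bash
python3 -c "
from cell import env
print(env.job_done())"
```

```text
the job is handed in; nothing more can be done
None
```

I handed the job in (no verdict came back): the camera shows the three coloured packs seated in their own chargers and the crossed pack standing on the floor of the yellow box, though the flap leans on it instead of having shut; the mug and switcher were left alone.

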